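Set the counterweight bar in its welding jig, slug end on the check pad

ROBOT

A 6-joint arm with a two-finger parallel gripper is mounted at the origin on the work surface. World frame = base frame: x ahead of the robot, y to its left, z up, the work surface at z = 0. Lengths are in m, angles in degrees, forces in N, time in s.
With the tool pointing down it reaches from about 0.375 to 0.9 m from the base axis. Payload 3.1 kg.
Tool frame: the origin (TCP) lies on the centre line of the jaws, within the pads' length; the fingertips stand 22 mm ahead of it and the grasp point (between the pads) lies 3 mm ahead of it; y points along the fingers, z is the direction in which the jaws open and shut, and the axes are right-handed (so a half turn about y gives the same grasp; the last joint's range is limited). The gripper opens to 87 mm and grips with 3 to 60 N. Pads are 19 mm wide; open, the fingers measure 117 mm over their backs; the gripper's body (75 mm by 190 mm) begins 51 mm behind the grasp point.
Start: joints at [57.324, 30.224, 82.088, -0, 67.689, -10.227], TCP at [0.239, 0.578, 0.245] pointing down, gripper open.
Joint ranges: [-176.69, 176.69], [-43.24, 126.21], [12.49, 139.97], [-82, 262], [0, 151.66], [-163.58, 163.58]. Speed limits (degrees/s): [159.86, 159.86, 180, 180, 180, 180].

INTERFACE

Orientations are given as a 3x3 rotation matrix whose columns are the frame's x, y, z axes.
In Python, from rig import bot gives the robot as it stands.
- The arm moves only by the tool jog_arm, never from a script. Its argument "motion" is one flat list of numbers, 6 for each row, row after row: the shift along the tool's x, y, z in mm, then the turn, a rotation vector about the tool's x, y, z in degrees. A call has 1 to 20 rows; each row is the pose to reach, as a shift and turn from the pose commanded when the call began, along the tool's axes at that moment; what a row does not reach only later rows make up. A row lasts 1/8 s, in which the tool goes at most 62.5 mm and 10.7 degrees, less where a joint would pass 70% of its speed; a pose out of reach is approached as far as the arm can. A call with a gripper value outside its range is refused whole. "gripper" is the opening, from 0 (shut) to 1 (fully open), set as the call begins (left out, the last holds). The fingers move at their own pace and stop on an object; the grip force is fixed at half the most. Time passes only in rows, so rows that repeat a pose let the fingers close. It gives the time, the measured TCP pose, the force and the opening at its end, in the units of the state.
- bot.read_state(): the state, without advancing time (a new reading comes with each control period).
- bot.capture(name): name is "scene" or "side" or "wrist"; returns (picture, depth): 384x512x3 uint8, red, green, blue; 384x512 float32, m along the optical axis (not along the pixel's ray), 0 where there is no reading.
- bot.get_calibration(name): a dict with "mtx" (3x3 intrinsics, pixels), "pose" (4x4, takes a point from camera to world coordinates); the wrist camera has in their place "hand_eye" (4x4, takes a point from camera to tool coordinates, whose origin is the TCP and whose axes are the tool frame's). Camera axes: x right, y up, looking along -z (the intrinsics and any distortion apply to the point x, -y, -z); pixel columns grow to the right and rows downward; lengths in m; the calibration is good to about 2 mm. A picture is of the moment at which its call begins: read the wrist's pose just before it. get_calibration takes no time and is no camera call.
- bot.hand_in(): hands the job in, once; it reports no verdict.
The state is a dict: "time_s": time; "joint_positions": joint angles; "qvel": joint speeds; "tau": joint torques, N m; "position": TCP position; "tcp_rot": TCP orientation; "force": force on the tool from outside, world axes, zero at the start; "moment": the same for the moment, N m; "opening": opening from 0.0 (shut) to 1.0 (fully open).
Only numpy, scipy, OpenCV 4.12 (cv2) and the standard library are available. Lean on these libraries where they do the work, as an engineer would, in place of code of your own. Each camera call takes 0.05 s, during which the arm holds its last target.

TASK

Pick up the counterweight bar by its swivel lug so that it hangs clear of the table and tips: the end that sinks has the steel slug sealed in it. Then lay the bar lengthwise in the two saddles of the welding jig with that heavy end on the sprung check pad, centred over the jig, lowering it gently and not dropping it, and let go.

Things in the scene. Friction and masses are not known exactly. Their poses are not given: they have to be found in the camera images.
- bar: Counterweight bar, 0.5 kg: aluminium square tube 238 mm long, 30 mm wide and high, same black cap on both ends, steel lug standing at its middle (the tube with no lug is an offcut). Origin: centre of underside; x along, y across. Which end hides the slug varies and cannot be seen. Held by the lug it swivels on a cross pin 37 above its underside; the heavy end sinks to a stop at 12.6 deg.
- lug_grip (a point): Grip point on the lug, a steel block 26 mm square seen from above (sides along and across the tube; either pair of faces may be pinched), top 85 mm above the bar's underside. The point is on its centre line, 66 above the underside, 19 below its top; pin ears beside it end 43 above the underside. A weak spring stands it upright; it swings 12.6 deg either way. Axes as the bar's.
- jig: Welding jig, fixed: grey plate 270 x 110 mm, 10 thick. Origin: centre of underside, on the table; x along, y across. Steel saddles at x = +85 and -85 mm, each 34 long, cheeks 50 apart, flared at the top, 66 high. At -85 a flat seat 30 above the table; at +85 a round black pad 36 wide (check pad). Bar seated right: x along jig's x, origin over jig's origin, underside 30 above the table.
- check_pad (a joint): Travel (m) of the sprung check pad: 0 = up, top 36 mm above the table; 0.006 = fully down, level with the other seat. The heavy end's weight presses it right down; the light end leaves it up.
Not all that is in view belongs to the job. What is meant by the bar is not blue, and is the smaller of those in its own colour.

How it is judged:
By the outcome, as a careful person would: the job done as asked, in the order asked, and still so for the second after the job is handed in, with the robot touching nothing.
It also fails if it takes over 45 s, if anything falls off the work surface, if the arm or the gripper's body presses on something with over 40 N, if the wrist force passes 120 N, or if a joint passes its speed limit or range.

## Working session

There is one attempt and no reset: what is moved stays moved. The work goes in short steps, Python scripts to look and compute and a tool call to move; the robot and the scene stay as the last step left them, time stands still between calls to the robot, and variables do not carry over. Pictures are saved under pics/ and viewed, and the job is handed in when it is done.

Besides the shell and the picture viewer there is one more tool, called after "Emit:" as name(argument=value, ...) on one line, values as JSON. jog_arm: Moves the arm, as the interface text tells. Its arguments: {"type":"object","properties":{"motion":{"type":"array","items":{"type":"number"}},"gripper":{"type":"number"}},"required":["motion"]}

```bash
ls; mkdir -p pics; python3 - <<'E'
from rig import bot
import cv2,numpy as np
s=bot.read_state();print(s)
for n in("scene","side","wrist"):
    c=bot.get_calibration(n);print(n,c)
    p,d=bot.capture(n);cv2.imwrite(f"pics/{n}0.png",p[:,:,::-1]);np.save(f"pics/{n}0.npy",d)
E
```

```text
pics
{'time_s': 0.0, 'joint_positions': array([ 5.73238540e+01,  3.02788537e+01,  8.21562045e+01, -1.67597585e-03,
        6.76889969e+01, -1.02284136e+01]), 'qvel': array([ 0.00949651, -0.01644047, -0.05917344,  0.05738972, -0.01360259,
       -0.00546269]), 'tau': array([ 1.47246094e-03, -4.40042138e+01, -1.76592064e+01,  6.33905525e-02,
        5.80745330e-02, -1.77681654e-04]), 'position': array([0.23826583, 0.57706052, 0.2435738 ]), 'tcp_rot': array([[ 9.24232294e-01, -1.14617317e-03,  3.81828959e-01],
       [-3.81830511e-01, -1.83710826e-03,  9.24230537e-01],
       [-3.57867111e-04, -9.99997656e-01, -2.13555866e-03]]), 'force': array([ 0.01565207, -0.36416722, -0.84988718]), 'moment': array([ 0.03973343,  0.01148166, -0.03214797]), 'opening': 1.0033068763708897}
scene {'mtx': array([[358.79975076,   0.        , 254.47501349],
       [  0.        , 358.79975076, 190.55594667],
       [  0.        ,   0.        ,   1.        ]]), 'pose': array([[ 0.33715453, -0.66408963,  0.66731685,  0.98503103],
       [ 0.9412499 ,  0.25236407, -0.22441258, -0.19335324],
       [-0.01937673,
[... 348 characters left out ...]
[-0.31122554,  0.6659596 , -0.67796495, -0.56243466],
       [-0.00600989,  0.71200145,  0.70215227,  0.70065209],
       [ 0.        ,  0.        ,  0.        ,  1.        ]])}
wrist {'mtx': array([[275.03893668,   0.        , 250.91715869],
       [  0.        , 275.03893668, 195.25967042],
       [  0.        ,   0.        ,   1.        ]]), 'hand_eye': array([[-1.21356129e-03, -9.69583581e-01, -2.44757446e-01,
        -6.70518494e-02],
       [ 4.05385075e-04,  2.44757130e-01, -9.69584335e-01,
        -1.40087950e-01],
       [ 9.99999181e-01, -1.27587103e-03,  9.60269348e-05,
         6.74151508e-04],
       [ 0.00000000e+00,  0.00000000e+00,  0.00000000e+00,
         1.00000000e+00]])}
```

View pics/scene0.png

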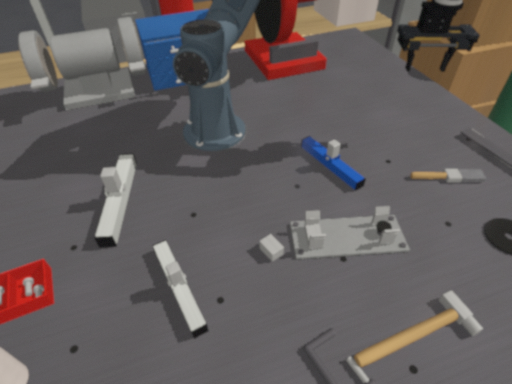

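View pics/side0.png

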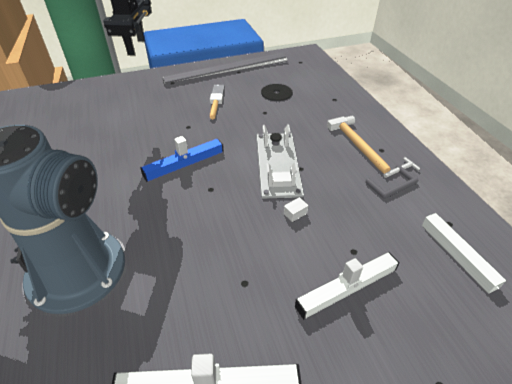

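View pics/wrist0.png

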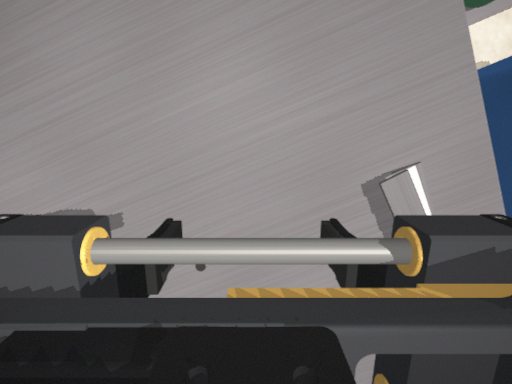

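The scene view shows two white lugged bars at about (117,200) and (180,288), a blue one at (333,162), and the jig at (348,237) with its black pad at (385,228). The side view also shows the offcut without a lug at (460,255). Next I'll measure sizes.

```bash
cat > h.py <<'E'
import numpy as np,cv2
from rig import bot
C={n:bot.get_calibration(n) for n in("scene","side","wrist")}
def pose(n,s=None):
    if n!="wrist": return C[n]["pose"]
    T=np.eye(4);T[:3,:3]=s["tcp_rot"];T[:3,3]=s["position"];return T@C[n]["hand_eye"]
def ray(n,uv,s=None):
    uv=np.atleast_2d(np.array(uv,float));M=C[n]["mtx"];P=pose(n,s)
    d=np.c_[(uv[:,0]-M[0,2])/M[0,0],-(uv[:,1]-M[1,2])/M[1,1],-np.ones(len(uv))]
    return P[:3,3],d@P[:3,:3].T
def plane(n,uv,z,s=None):
    o,d=ray(n,uv,s);return o+d*((z-o[2])/d[:,2])[:,None]
def cloud(n,dep,s=None):
    h,w=dep.shape;u,v=np.meshgrid(np.arange(w),np.arange(h))
    o,d=ray(n,np.c_[u.ravel(),v.ravel()],s)
    return (o+d*dep.ravel()[:,None]).reshape(h,w,3)
def tri(n1,uv1,n2,uv2):
    o1,d1=ray(n1,uv1);o2,d2=ray(n2,uv2);d1=d1[0];d2=d2[0]
    t=np.linalg.lstsq(np.c_[d1,-d2],o2-o1,rcond=None)[0]
    a=o1+t[0]*d1;b=o2+t[1]*d2;return (a+b)/2,np.linalg.norm(a-b)
E
python3 - <<'E'
from h import *
for n in("scene","side"):
    p=cv2.imread(f"pics/{n}0.png");X=cloud(n,np.load(f"pics/{n}0.npy"))
    m=((p.min(2)>120)&(X[...,2]>0.012)&(X[...,2]<0.12)&(X[...,0]>0.1)&(X[...,0]<1.0)&(abs(X[...,1])<.6)).astype(np.uint8)
    k,l,st,ce=cv2.connectedComponentsWithStats(m)
    for i in range(1,k):
        if st[i,4]<60: continue
        q=X[l==i];top=q[(q[:,2]>.02)]
        r=cv2.minAreaRect((q[:,:2]*1000).astype(np.float32))
        print(n,ce[i].round(),st[i,4],"rect",np.round(r[0]),np.round(r[1]),round(r[2],1),"z",np.percentile(q[:,2],[5,50,95,99.5]).round(3))
    cv2.imwrite(f"pics/{n}0big.png",cv2.resize(p[180:350,70:270] if n=="scene" else p[110:330,200:512],None,fx=2.5,fy=2.5,interpolation=cv2.INTER_CUBIC))
E
```

```text
scene [335. 147.] 119 rect [295. 279.] [26. 26.] 17.2 z [0.051 0.082 0.089 0.09 ]
scene [115. 197.] 1721 rect [ 232. -330.] [ 50. 281.] 76.5 z [0.019 0.042 0.112 0.114]
scene [454. 174.] 183 rect [468. 577.] [52. 41.] 78.3 z [0.015 0.022 0.024 0.026]
scene [380. 215.] 227 rect [541. 282.] [21. 82.] 4.2 z [0.013 0.051 0.067 0.068]
scene [333. 234.] 1743 rect [539. 163.] [207. 110.] 73.9 z [0.012 0.014 0.062 0.068]
scene [391. 239.] 444 rect [580. 273.] [91. 92.] 73.7 z [0.012 0.014 0.066 0.069]
scene [272. 246.] 322 rect [520.  -0.] [51. 35.] 17.7 z [0.017 0.032 0.034 0.035]
scene [179. 286.] 1436 rect [ 540. -226.] [237.  37.] 11.3 z [0.03  0.032 0.087 0.089]
scene [ 28. 285.] 111 rect [ 429. -537.] [39. 17.] 14.0 z [0.014 0.019 0.024 0.025]
scene [462. 311.] 513 rect [803. 302.] [89. 29.] 1.3 z [0.023 0.028 0.03  0.031]
scene [ 11. 369.] 702 rect [ 628. -534.] [12. 47.] 77.7 z [0.019 0.06  0.098 0.105]
scene [358. 370.] 138 rect [827.  51.] [49. 11.] 11.7 z [0.013 0.015 0.017 0.018]
side [215. 100.] 155 rect [454. 533.] [149.  42.] 74.6 z [0.015 0.019 0.021 0.024]
side [356. 137.] 499 rect [791. 188.] [256.  89.] 83.9 z [0.016 0.024 0.027 0.028]
side [265. 136.] 85 rect [539. 279.] [35. 13.] 72.2 z [0.015 0.048 0.065 0.066]
side [286. 135.] 100 rect [605. 272.] [60. 17.] 60.5 z [0.015 0.047 0.064 0.066]
side [181. 146.] 193 rect [294. 275.] [27. 33.] 13.5 z [0.044 0.07  0.086 0.087]
side [399. 168.] 64 rect [852.  54.] [99. 16.] 17.1 z [0.012 0.014 0.016 0.016]
side [282. 177.] 481 rect [533. 132.] [101.  80.] 71.8 z [0.014 0.03  0.064 0.066]
side [296. 208.] 322 rect [519.  -2.] [51. 36.] 18.7 z [0.014 0.029 0.032 0.033]
side [464. 252.] 1571 rect [ 818. -229.] [ 35. 201.] 5.1 z [0.014 0.029 0.031 0.033]
side [347. 282.] 1998 rect [ 542. -229.] [237.  36.] 10.0 z [0.018 0.03  0.084 0.086]
side [219. 374.] 2832 rect [ 231. -330.] [ 38. 279.] 74.8 z [0.037 0.039 0.111 0.112]
```

```bash
python3 - <<'E'
import cv2
p=cv2.imread("pics/scene0.png");cv2.imwrite("pics/jigbig.png",cv2.resize(p[190:270,250:430],None,fx=4,fy=4,interpolation=cv2.INTER_CUBIC))
p=cv2.imread("pics/scene0.png");cv2.imwrite("pics/barbig.png",cv2.resize(p[145:345,80:260],None,fx=3,fy=3,interpolation=cv2.INTER_CUBIC))
E
```

```text
(no output)
```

View pics/jigbig.png

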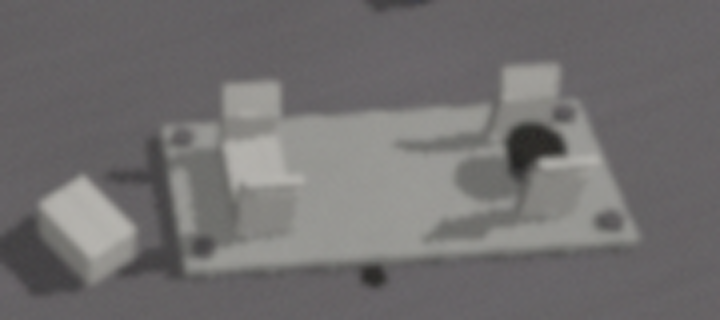

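View pics/barbig.png

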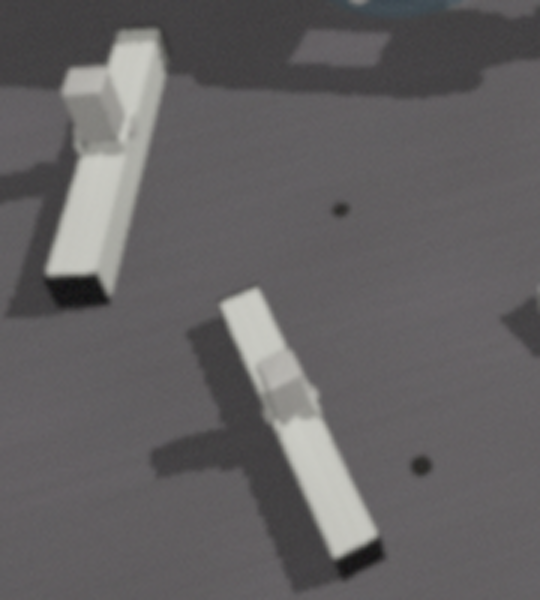

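View pics/side0big.png

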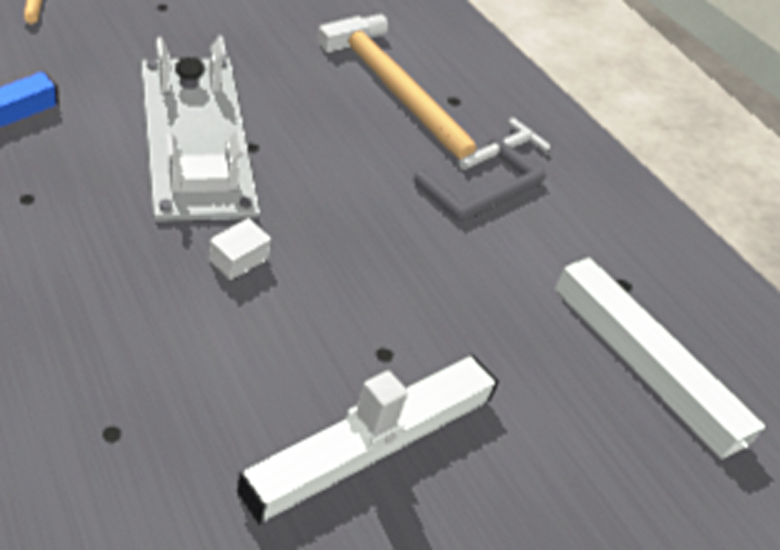

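```bash
python3 - <<'E'
from h import *
for n in("scene","side"):
    p=cv2.imread(f"pics/{n}0.png");X=cloud(n,np.load(f"pics/{n}0.npy"));Z=X[...,2]
    d=np.hypot(X[...,0]-.54,X[...,1]+.227)
    R=np.load(f"pics/{n}0.npy")>0
    a=R&(d<.14)&(Z>.024)&(Z<.036);lu=R&(d<.04)&(Z>.078)
    q=X[a][:,:2]*1000; r=cv2.minAreaRect(q.astype(np.float32));pc=np.linalg.svd(q-q.mean(0))[2][0]
    print(n,"bar",r,"pca yaw",np.degrees(np.arctan2(pc[1],pc[0])))
    t=X[lu];r=cv2.minAreaRect((t[:,:2]*1000).astype(np.float32));print(" lug",len(t),t.mean(0),r)
    # jig
    d=np.hypot(X[...,0]-.555,X[...,1]-.18)
    j=R&(d<.17)&(Z>.007)&(Z<.07)&(p.max(2)>60)
    k,l,st,ce=cv2.connectedComponentsWithStats(j.astype(np.uint8))
    i=1+st[1:,4].argmax();q=X[l==i];r=cv2.minAreaRect((q[:,:2]*1000).astype(np.float32));print(" jig",r,len(q))
    b=R&(d<.17)&(p.max(2)<50)&(Z>.025);print(" pad",b.sum(),X[b].mean(0),np.percentile(X[b][:,2],[5,50,95]), np.argwhere(b).mean(0))
    pb=X[b&(Z>.032)];print(" padtop",len(pb),pb.mean(0))
    ch=R&(d<.17)&(Z>.060)
    k,l,st,ce=cv2.connectedComponentsWithStats(ch.astype(np.uint8))
    for i in range(1,k):
        if st[i,4]>5: print("  cheek",st[i,4],X[l==i].mean(0).round(4))
    se=R&(d<.17)&(Z>.026)&(Z<.033)&(np.hypot(X[...,0]-.53,X[...,1]-.1)<.05)
    print("  seat",se.sum(),X[se].mean(0))
    print("yawtype")
E
```

```text
scene bar ((540.7272338867188, -228.1763458251953), (243.52932739257812, 35.325599670410156), 10.018410682678223) pca yaw 10.082206088055372
 lug 159 [ 0.54372071 -0.22645345  0.08587261] ((541.9860229492188, -226.7366180419922), (26.6104736328125, 25.280569076538086), 10.851091384887695)
 jig ((546.8218994140625, 190.57464599609375), (270.50018310546875, 112.68488311767578), 74.30647277832031) 4256
 pad 68 [0.56884504 0.26777945 0.03813931] [0.03447585 0.03838344 0.04038877] [225.97058824 381.98529412]
 padtop 67 [0.56879599 0.26795196 0.03823706]
  cheek 67 [0.5382 0.2817 0.0643]
  cheek 59 [0.4914 0.1181 0.0645]
  cheek 41 [0.6045 0.2627 0.0662]
  cheek 40 [0.5573 0.0982 0.066 ]
  seat 146 [0.5221635  0.10779102 0.03130324]
yawtype
side bar ((541.6190185546875, -228.7855682373047), (242.95352172851562, 35.94627380371094), 9.905865669250488) pca yaw -170.30695790217797
 lug 172 [ 0.53927394 -0.22909452  0.08379944] ((541.1653442382812, -227.88511657714844), (27.1446590423584, 26.03661346435547), 13.036444664001465)
 jig ((546.1443481445312, 187.81044006347656), (272.7882995605469, 110.13050079345703), 74.02629089355469) 2434
 pad 18 [0.56364849 0.26062088 0.03487134] [0.03181385 0.03525517 0.03732763] [138.94444444 274.88888889]
 padtop 16 [0.56372863 0.26099499 0.03529222]
  cheek 19 [0.5353 0.2785 0.0634]
  cheek 20 [0.6028 0.2601 0.0632]
  cheek 28 [0.4893 0.1168 0.0631]
  cheek 29 [0.5563 0.0976 0.0636]
  seat 194 [0.52322947 0.10460482 0.02967998]
yawtype
```

The bar is the 237 mm long, 30 mm high white one at (0.541, -0.228), yaw 10°. The other white bar is 280 mm long and 40 mm high. The jig is at (0.5465, 0.189), yaw 74.1°, with +x towards the pad. I'll move above the lug with the jaws opening along the bar.

Emit:
jog_arm(motion=[40, 3, -43, 0, 5, 0, 85, 6, -90, 0, 10, 0, 130, 10, -138, 0, 14, 0, 172, 13, -184, 0, 18, 0, 214, 16, -229, 0, 22, 0, 256, 19, -274, 0, 26, 0, 298, 22, -319, 0, 30, 0, 340, 25, -364, 0, 34, 0, 382, 28, -409, 0, 38, 0, 424, 31, -454, 0, 42, 0, 466, 34, -499, 0, 46, 0, 506, 37, -542, 0, 50, 0, 542, 40, -580, 0, 54, 0, 568, 42, -608, 0, 56, 0, 582, 43, -623, 0, 57, 0, 587.5, 43.6, -628.7, 0, 57.5, 0, 587.5, 43.6, -628.7, 0, 57.5, 0, 587.5, 43.6, -628.7, 0, 57.5, 0], gripper=1)

```text
time_s: 2.4
position: [0.541, -0.2261, 0.201]
tcp_rot: [[0.176, -0.001, 0.984], [-0.984, 0.001, 0.176], [-0.001, -1.0, -0.001]]
force: [-0.5, 0.2, 0.4]
opening: 0.997
```

```bash
python3 - <<'E'
from h import *
s=bot.read_state();print(s["time_s"],s["position"],s["tcp_rot"].round(4),s["joint_positions"].round(1))
p,d=bot.capture("wrist");cv2.imwrite("pics/wrist1.png",p[:,:,::-1])
X=cloud("wrist",d,s);Z=X[...,2];D=np.hypot(X[...,0]-.541,X[...,1]+.228)
for lo,hi,r in((.024,.036,.14),(.078,.092,.03)):
    m=(d>0)&(D<r)&(Z>lo)&(Z<hi);q=X[m];print(len(q))
    if len(q)>20: print(q.mean(0),cv2.minAreaRect((q[:,:2]*1000).astype(np.float32)))
E
```

```text
2.4 [ 0.54098201 -0.22612028  0.20096604] [[ 1.760e-01 -1.000e-03  9.844e-01]
 [-9.844e-01  1.000e-03  1.760e-01]
 [-1.100e-03 -1.000e+00 -8.000e-04]] [-33.6  30.3  90.2   0.   59.5 -43.8]
4784
[ 0.5405321  -0.22608985  0.02994142] ((540.6234130859375, -226.37835693359375), (241.06500244140625, 32.483299255371094), 10.01530647277832)
690
[ 0.5404144  -0.2253879   0.08456257] ((540.8654174804688, -226.17796325683594), (25.210432052612305, 25.505638122558594), 9.631896018981934)
```

View pics/wrist1.png

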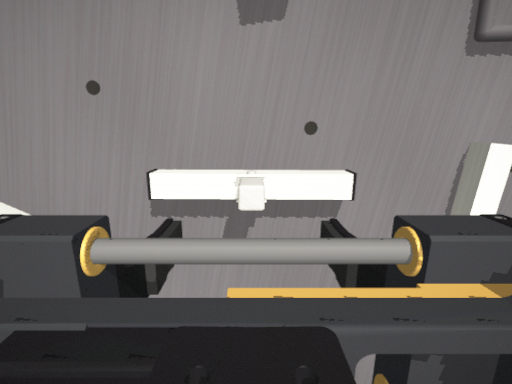

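The wrist view shows the lug centred between the jaws at (251,192). It measures (0.541, -0.226), which agrees with the other cameras. Descending 131 mm.

Emit:
jog_arm(motion=[0.5, 25, 0, 0, 0, 0, 0.5, 60, 0, 0, 0, 0, 0.5, 90, 0, 0, 0, 0, 0.5, 112, 0, 0, 0, 0, 0.5, 125, 0, 0, 0, 0, 0.5, 131, 0, 0, 0, 0, 0.5, 131, 0, 0, 0, 0, 0.5, 131, 0, 0, 0, 0])

```text
time_s: 3.45
position: [0.5421, -0.2285, 0.0708]
tcp_rot: [[0.175, 0.001, 0.985], [-0.985, -0.001, 0.175], [0.001, -1.0, 0.001]]
force: [0.9, 0.1, 0.1]
opening: 1.0
```

Emit:
jog_arm(motion=[0, 0, 0, 0, 0, 0, 0, 0, 0, 0, 0, 0, 0, 0, 0, 0, 0, 0, 0, 0, 0, 0, 0, 0, 0, 0, 0, 0, 0, 0, 0, 0, 0, 0, 0, 0, 0, 0, 0, 0, 0, 0, 0, 0, 0, 0, 0, 0], gripper=0)

```text
time_s: 4.45
position: [0.5415, -0.2283, 0.0699]
tcp_rot: [[0.174, -0.0, 0.985], [-0.985, 0.0, 0.174], [-0.0, -1.0, -0.0]]
force: [-0.8, 0.0, 0.1]
opening: 0.295
```

The opening is 25.7 mm, which matches the 26 mm lug. Lifting gently.

Emit:
jog_arm(motion=[0, -3, 0, 0, 0, 0, 0, -8, 0, 0, 0, 0, 0, -16, 0, 0, 0, 0, 0, -28, 0, 0, 0, 0, 0, -42, 0, 0, 0, 0, 0, -58, 0, 0, 0, 0, 0, -74, 0, 0, 0, 0, 0, -88, 0, 0, 0, 0, 0, -98, 0, 0, 0, 0, 0, -105, 0, 0, 0, 0, 0, -109, 0, 0, 0, 0, 0, -110, 0, 0, 0, 0, 0, -110, 0, 0, 0, 0, 0, -110, 0, 0, 0, 0, 0, -110, 0, 0, 0, 0, 0, -110, 0, 0, 0, 0])

```text
time_s: 6.45
position: [0.5416, -0.2282, 0.1798]
tcp_rot: [[0.175, -0.0, 0.985], [-0.985, 0.0, 0.175], [-0.0, -1.0, -0.0]]
force: [0.2, 0.3, -4.1]
opening: 0.297
```

```bash
python3 - <<'E'
from h import *
s=bot.read_state();print(s["time_s"],s["position"],s["opening"],s["force"],s["moment"])
for n in("scene","side","wrist"):
    p,d=bot.capture(n);cv2.imwrite(f"pics/{n}2.png",p[:,:,::-1])
    X=cloud(n,d,s);e=np.array([np.cos(.175),np.sin(.175)])
    a=(X[...,:2]-s["position"][:2])@e;c=(X[...,:2]-s["position"][:2])@np.array([-e[1],e[0]])
    for lo,hi in((-.13,-.09),(-.09,-.05),(.05,.09),(.09,.13)):
        m=(d>0)&(a>lo)&(a<hi)&(abs(c)<.02)&(X[...,2]>.05)&(X[...,2]<.2)
        if m.sum()>5: print(n,lo,m.sum(),X[m][:,2].mean().round(4),X[m][:,2].max().round(4), "c",c[m].mean().round(4))
    m=(d>0)&(abs(a)<.14)&(abs(c)<.025)&(X[...,2]>.05)&(X[...,2]<.17)
    print(n,a[m].min(),a[m].max())
E
```

```text
6.45 [ 0.5415632  -0.22821431  0.17979973] 0.2968110424552992 [ 0.15548211  0.31220185 -4.08646244] [-0.10424771 -0.20932237  0.00137236]
scene 0.05 292 0.1567 0.1649 c 0.0007
scene 0.09 467 0.1593 0.1701 c 0.0011
scene -0.10716047440499468 0.125631400963439
side -0.13 370 0.1109 0.1217 c -0.0024
side -0.09 493 0.1195 0.1308 c -0.0033
side 0.05 363 0.1494 0.1617 c -0.0068
side 0.09 198 0.1552 0.1671 c -0.0109
side -0.11656693648515529 0.12520643638794257
wrist -0.13 943 0.1126 0.1207 c 0.0106
wrist -0.09 1347 0.1191 0.1299 c 0.0122
wrist 0.05 1122 0.1463 0.1615 c 0.0161
wrist 0.09 1801 0.158 0.1676 c 0.0127
wrist -0.11755963817727008 0.12472329073735713
```

View pics/side2.png

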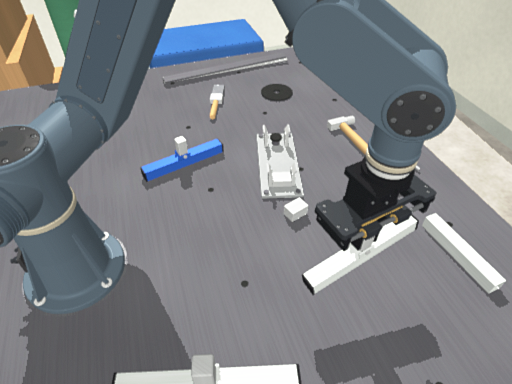

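View pics/wrist2.png

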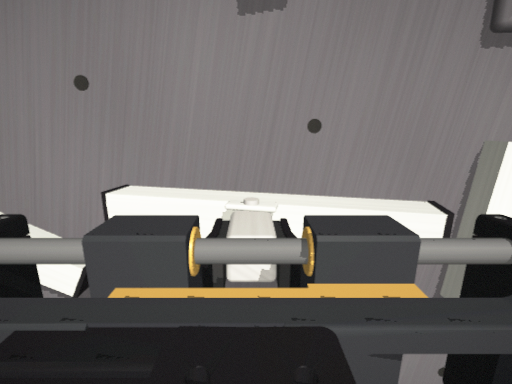

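The side and wrist views show the bar clear of the table and tipped about 12.3°. The end nearest the robot (scene -x, side pixel (308,282)) has sunk, so it is the heavy end. That end must point to yaw 74°, so I carry the bar to the jig turning 116° about tool y.

Emit:
jog_arm(motion=[-4, 0, 1, 0, 1, 0, -14, 0, 3, 0, 4, 0, -33, 0, 6, 0, 9, 0, -55, 0, 10.5, 0, 15.5, 0, -82, 0, 15.5, 0, 23, 0, -109, 0, 20.5, 0, 31, 0, -135, 0, 26, 0, 38, 0, -164, 0, 31, 0, 46.5, 0, -193, 0, 36.5, 0, 54.5, 0, -221.5, 0, 42, 0, 62.5, 0, -250, 0, 47.5, 0, 71, 0, -279, 0, 53, 0, 79, 0, -303.5, 0, 57.5, 0, 86, 0, -328, 0, 62.5, 0, 93, 0, -352.5, 0, 67, 0, 100, 0, -373, 0, 71, 0, 105.5, 0, -389.5, 0, 74, 0, 110, 0, -402, 0, 76.5, 0, 113.5, 0, -408, 0, 77.5, 0, 115.5, 0, -410, 0, 78, 0, 116, 0])

```text
time_s: 9.1
position: [0.5463, 0.1895, 0.1798]
tcp_rot: [[-0.962, -0.001, -0.274], [0.274, -0.001, -0.962], [0.001, -1.0, 0.001]]
force: [-0.3, -0.4, -3.9]
opening: 0.296
```

Emit:
jog_arm(motion=[0, 0, 0, 0, 0, 0, 0, 0, 0, 0, 0, 0])

```text
time_s: 9.35
position: [0.5467, 0.1887, 0.1799]
tcp_rot: [[-0.961, -0.0, -0.275], [0.275, -0.0, -0.961], [0.0, -1.0, 0.0]]
force: [0.3, 0.2, -5.0]
opening: 0.295
```

```bash
python3 - <<'E'
from h import *
s=bot.read_state();print(s["time_s"],s["position"],s["tcp_rot"].round(3),s["opening"],s["force"])
e=np.array([np.cos(np.radians(74.1)),np.sin(np.radians(74.1))]);f=np.array([-e[1],e[0]])
for n in("scene","side","wrist"):
    p,d=bot.capture(n);cv2.imwrite(f"pics/{n}3.png",p[:,:,::-1]);np.save(f"pics/{n}3.npy",d)
    X=cloud(n,d,s);q=X[...,:2]-np.array([.5467,.1892]);a=q@e;c=q@f;Z=X[...,2]
    # bar: along-position slope plane
    for lo in(-.12,-.09,-.06,.06,.09):
        zt=.1798-.003-.066+.030-np.tan(np.radians(12.6))*(lo+.015)
        m=(d>0)&(a>lo)&(a<lo+.03)&(abs(c)<.03)&(abs(Z-zt)<.012)
        if m.sum()>5: print(n,"bar",lo,m.sum(),"z",Z[m].mean().round(4),"c",np.percentile(c[m],[2,50,98]).round(4))
    m=(d>0)&(abs(a)<.14)&(abs(c)<.03)&(Z>.06+.01)&(Z<.165); print(" along",np.percentile(a[m],[.5,99.5]))
    ch=(d>0)&(abs(a)<.12)&(abs(c)<.05)&(Z>.058)&(Z<.07)
    k,l,st,ce=cv2.connectedComponentsWithStats(ch.astype(np.uint8))
    for i in range(1,k):
        if st[i,4]>5: print("  cheek",st[i,4],"a",a[l==i].mean().round(4),"c",c[l==i].min().round(4),c[l==i].max().round(4),Z[l==i].mean().round(4))
E
```

```text
9.35 [0.5467474  0.18872852 0.17993063] [[-0.961 -0.    -0.275]
 [ 0.275 -0.    -0.961]
 [ 0.    -1.     0.   ]] 0.295376554166284 [ 0.29568658  0.24330225 -4.98003202]
scene bar -0.12 199 z 0.1639 c [-0.0169 -0.0073  0.014 ]
scene bar -0.09 191 z 0.1569 c [-0.0165 -0.0075  0.0139]
scene bar -0.06 184 z 0.1502 c [-0.0166 -0.0076  0.0141]
scene bar 0.06 169 z 0.1233 c [-0.0164 -0.0074  0.0135]
scene bar 0.09 143 z 0.117 c [-0.0173 -0.0066  0.0135]
 along [-0.12450415  0.11434863]
  cheek 72 a -0.0839 c 0.0282 0.0412 0.0636
  cheek 45 a 0.0854 c -0.0386 -0.0302 0.0654
  cheek 44 a -0.0841 c -0.0382 -0.0314 0.0656
side bar -0.12 94 z 0.163 c [-0.0152 -0.001   0.015 ]
side bar -0.09 68 z 0.1562 c [-0.0151 -0.0002  0.0142]
side bar -0.06 67 z 0.1493 c [-0.0154  0.001   0.0139]
side bar 0.06 6 z 0.1245 c [0.0076 0.0115 0.0131]
 along [-0.12702031  0.10656034]
  cheek 22 a 0.0838 c 0.0312 0.0384 0.0631
  cheek 9 a 0.0859 c -0.0382 -0.0346 0.0637
  cheek 32 a -0.0866 c 0.0308 0.0389 0.0631
  cheek 35 a -0.0856 c -0.0383 -0.0295 0.0626
wrist bar -0.12 1399 z 0.1626 c [-0.0164 -0.0108 -0.0012]
wrist bar -0.09 501 z 0.1546 c [-0.0158 -0.0151 -0.0113]
wrist bar -0.06 721 z 0.1479 c [-0.0158 -0.0134  0.0048]
wrist bar 0.06 808 z 0.122 c [-0.0158 -0.0102 -0.0019]
wrist bar 0.09 789 z 0.1156 c [-0.0165 -0.0089  0.0034]
 along [-0.1199772   0.11511932]
  cheek 299 a 0.0864 c -0.0373 -0.0299 0.0633
  cheek 303 a -0.0824 c -0.0373 -0.0289 0.0634
```

View pics/scene3.png

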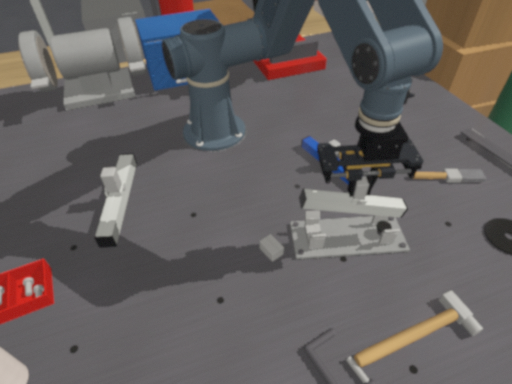

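View pics/side3.png

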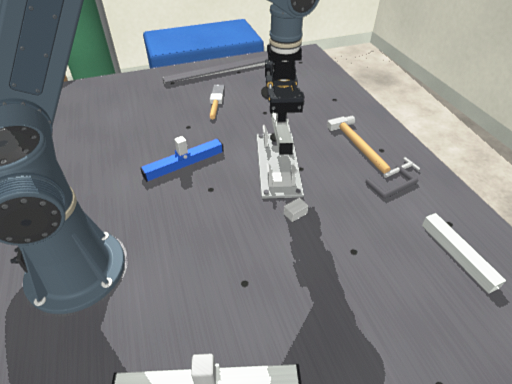

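View pics/wrist3.png

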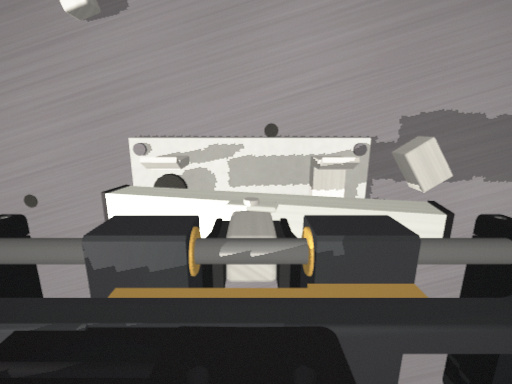

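The bar is tipped with its heavy end over the pad, at scene (385,228) and wrist (170,185). The ends measure -124/+115 mm against an expected -124/+115, and the bar sits about 0.8 mm off centre across. I'll correct that and lower gently.

Emit:
jog_arm(motion=[0.2, 3, 0, 0, 0, 0, 0.5, 10, 0, 0, 0, 0, 0.8, 19, 0, 0, 0, 0, 0.8, 28, 0, 0, 0, 0, 0.8, 35, 0, 0, 0, 0, 0.8, 40, 0, 0, 0, 0, 0.8, 43, 0, 0, 0, 0, 0.8, 45, 0, 0, 0, 0, 0.8, 47, 0, 0, 0, 0, 0.8, 49, 0, 0, 0, 0, 0.8, 51, 0, 0, 0, 0, 0.8, 53, 0, 0, 0, 0, 0.8, 55, 0, 0, 0, 0, 0.8, 57, 0, 0, 0, 0, 0.8, 59, 0, 0, 0, 0, 0.8, 61, 0, 0, 0, 0, 0.8, 63, 0, 0, 0, 0, 0.8, 65, 0, 0, 0, 0, 0.8, 65, 0, 0, 0, 0])

```text
time_s: 11.88
position: [0.5461, 0.1892, 0.1148]
tcp_rot: [[-0.962, -0.0, -0.275], [0.275, -0.0, -0.962], [0.0, -1.0, 0.0]]
force: [-0.2, -1.8, -2.6]
opening: 0.299
```

```bash
python3 - <<'E'
from h import *
s=bot.read_state();print(s["time_s"],s["position"],s["opening"],s["force"],s["moment"])
for n in("scene",):
    p,d=bot.capture(n);cv2.imwrite(f"pics/{n}4.png",cv2.resize(p[150:270,250:430,::-1],None,fx=4,fy=4,interpolation=cv2.INTER_CUBIC))
E
```

```text
11.875 [0.54607612 0.18922872 0.11477408] 0.2987072130491033 [-0.16941837 -1.79086254 -2.55853222] [-0.28690847  0.1840967   0.00418505]
```

View pics/scene4.png

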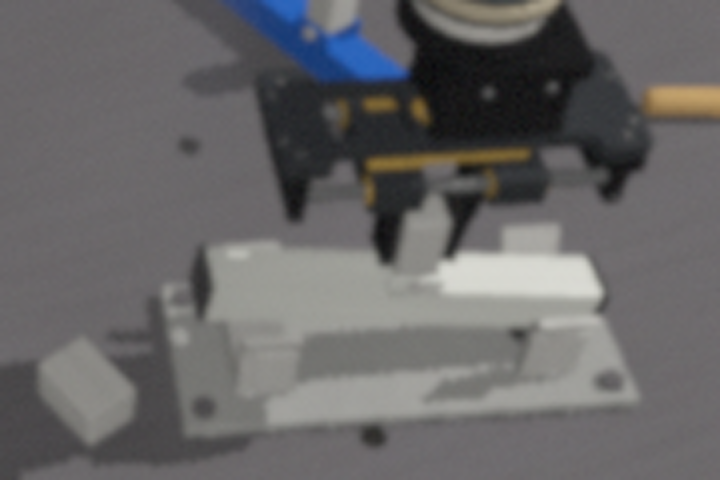

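The heavy end is on the pad between its cheeks and the light end is still up. Force is small. Continuing down slowly.

Emit:
jog_arm(motion=[0, 1.5, 0, 0, 0, 0, 0, 3, 0, 0, 0, 0, 0, 4.5, 0, 0, 0, 0, 0, 6, 0, 0, 0, 0, 0, 7.5, 0, 0, 0, 0, 0, 9, 0, 0, 0, 0, 0, 10, 0, 0, 0, 0, 0, 11, 0, 0, 0, 0, 0, 12, 0, 0, 0, 0, 0, 13, 0, 0, 0, 0, 0, 14, 0, 0, 0, 0, 0, 14.5, 0, 0, 0, 0, 0, 15, 0, 0, 0, 0, 0, 15, 0, 0, 0, 0, 0, 15, 0, 0, 0, 0])

```text
time_s: 13.8
position: [0.5461, 0.1893, 0.1]
tcp_rot: [[-0.962, -0.0, -0.275], [0.275, -0.0, -0.962], [0.0, -1.0, 0.0]]
force: [-0.3, -2.5, -1.4]
opening: 0.293
```

```bash
cat > chk.py <<'E'
from h import *
import sys
t=sys.argv[1]
s=bot.read_state();print(s["time_s"],s["position"],s["opening"],s["force"],s["moment"])
e=np.array([np.cos(np.radians(74.1)),np.sin(np.radians(74.1))]);f=np.array([-e[1],e[0]])
for n in("scene","side"):
    p,d=bot.capture(n)
    b=p[150:270,250:430,::-1] if n=="scene" else p[90:210,210:350,::-1]
    cv2.imwrite(f"pics/{n}{t}.png",cv2.resize(b,None,fx=4,fy=4,interpolation=cv2.INTER_CUBIC))
    X=cloud(n,d,s);q=X[...,:2]-np.array([.5467,.1892]);a=q@e;c=q@f;Z=X[...,2]
    for lo in(-.12,-.09,-.06,.04,.06,.09):
        m=(d>0)&(a>lo)&(a<lo+.025)&(abs(c)<.018)&(Z>.05)&(Z<.075)
        if m.sum()>5: print(n,lo,m.sum(),"z50",np.percentile(Z[m],[50,90]).round(4),"c",np.percentile(c[m&(Z>.055)],[2,98]).round(4))
    m=(d>0)&(abs(a)<.14)&(abs(c)<.012)&(Z>.05)&(Z<.075);print(" along",np.percentile(a[m],[.5,99.5]))
    m=(d>0)&(abs(a)<.04)&(abs(c)<.03)&(Z>.108)&(Z<.12)
    if m.sum()>20: print(" lugtop",m.sum(),a[m].mean(),c[m].mean(),Z[m].mean())
E
python3 chk.py 5
```

```text
13.8 [0.54605669 0.18926545 0.09996686] 0.29297184807902216 [-0.27096045 -2.53415847 -1.4229874 ] [-0.41270596  0.28943609  0.04226189]
scene -0.12 140 z50 [0.0621 0.0637] c [-0.0154  0.0147]
scene -0.09 139 z50 [0.0622 0.0637] c [-0.015   0.0153]
scene -0.06 142 z50 [0.062  0.0638] c [-0.015   0.0158]
scene 0.04 138 z50 [0.0622 0.0638] c [-0.0154  0.0141]
scene 0.06 136 z50 [0.0622 0.064 ] c [-0.0151  0.0145]
scene 0.09 135 z50 [0.0621 0.0638] c [-0.0157  0.0156]
 along [-0.12012393  0.11941758]
 lugtop 131 0.0007113444024557135 -0.007085862957313701 0.1151704518515267
side -0.12 88 z50 [0.0601 0.0612] c [-0.0149  0.0151]
side -0.09 72 z50 [0.0599 0.0611] c [-0.0144  0.015 ]
side -0.06 69 z50 [0.0596 0.0612] c [-0.0146  0.0145]
 along [-0.12291735 -0.00433143]
```

View pics/scene5.png

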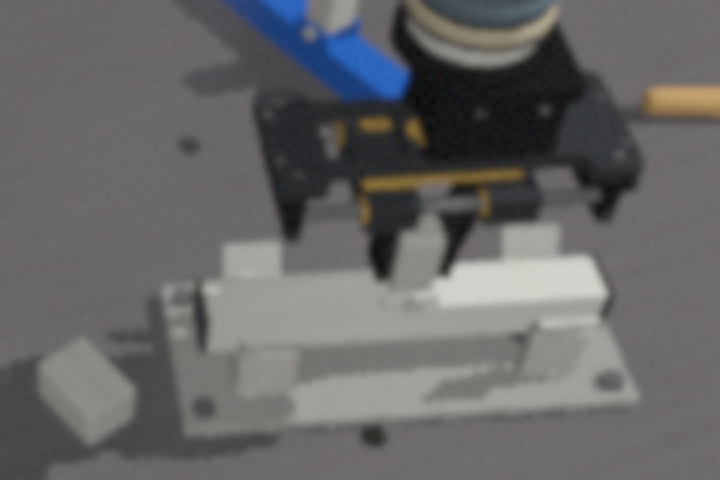

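The bar is level with its top at 60–62 mm (expected 60), within 1 mm of centre. Its weight is mostly on the seats. I'll go 0.8 mm lower, release and retreat straight up.

Emit:
jog_arm(motion=[0, 0.4, 0, 0, 0, 0, 0, 0.8, 0, 0, 0, 0, 0, 0.8, 0, 0, 0, 0, 0, 0.8, 0, 0, 0, 0])

```text
time_s: 14.4
position: [0.5461, 0.1892, 0.0999]
tcp_rot: [[-0.962, 0.0, -0.275], [0.275, -0.0, -0.962], [-0.0, -1.0, -0.0]]
force: [-3.0, -3.3, 5.3]
opening: 0.295
```

Emit:
jog_arm(motion=[0, 0, 0, 0, 0, 0, 0, 0, 0, 0, 0, 0, 0, 0, 0, 0, 0, 0, 0, 0, 0, 0, 0, 0, 0, 0, 0, 0, 0, 0, 0, 0, 0, 0, 0, 0, 0, 0, 0, 0, 0, 0, 0, 0, 0, 0, 0, 0], gripper=1)

```text
time_s: 15.4
position: [0.5461, 0.1893, 0.0991]
tcp_rot: [[-0.961, -0.0, -0.275], [0.275, -0.0, -0.961], [0.0, -1.0, 0.0]]
force: [-0.1, 0.5, 0.4]
opening: 0.99
```

Emit:
jog_arm(motion=[0, -3, 0, 0, 0, 0, 0, -9, 0, 0, 0, 0, 0, -20, 0, 0, 0, 0, 0, -35, 0, 0, 0, 0, 0, -55, 0, 0, 0, 0, 0, -75, 0, 0, 0, 0, 0, -95, 0, 0, 0, 0, 0, -110, 0, 0, 0, 0, 0, -118, 0, 0, 0, 0, 0, -120, 0, 0, 0, 0, 0, -120, 0, 0, 0, 0, 0, -120, 0, 0, 0, 0])

```text
time_s: 16.9
position: [0.5456, 0.1892, 0.2184]
tcp_rot: [[-0.962, -0.002, -0.275], [0.275, -0.0, -0.962], [0.001, -1.0, 0.001]]
force: [0.9, 0.3, 0.1]
opening: 0.998
```

```bash
python3 chk.py 6
```

```text
16.9 [0.54563579 0.18919752 0.2183938 ] 0.9982457421721628 [0.91325171 0.33595901 0.11098603] [-0.01099633  0.17084963 -0.05707459]
scene -0.12 141 z50 [0.0622 0.0637] c [-0.0155  0.0146]
scene -0.09 141 z50 [0.0618 0.0636] c [-0.0153  0.0154]
scene -0.06 143 z50 [0.0621 0.0635] c [-0.0152  0.0154]
scene 0.04 136 z50 [0.0618 0.0637] c [-0.0154  0.0145]
scene 0.06 140 z50 [0.0621 0.0636] c [-0.0154  0.016 ]
scene 0.09 137 z50 [0.0624 0.0641] c [-0.0154  0.0149]
 along [-0.12023265  0.11979174]
 lugtop 129 -0.0010892482238936852 -0.00299973421082596 0.11565228457818047
side -0.12 90 z50 [0.0597 0.0612] c [-0.0148  0.0147]
side -0.09 73 z50 [0.0599 0.0612] c [-0.0144  0.0146]
side -0.06 72 z50 [0.0599 0.0611] c [-0.0146  0.0145]
side 0.04 18 z50 [0.0589 0.0611] c [0.0076 0.0147]
side 0.06 20 z50 [0.0596 0.0615] c [0.0062 0.0143]
side 0.09 50 z50 [0.0597 0.0616] c [-0.0139  0.0136]
 along [-0.12250779  0.119475  ]
 lugtop 79 -0.004133994920010955 0.00035175273611644253 0.11345418347083791
```

View pics/scene6.png

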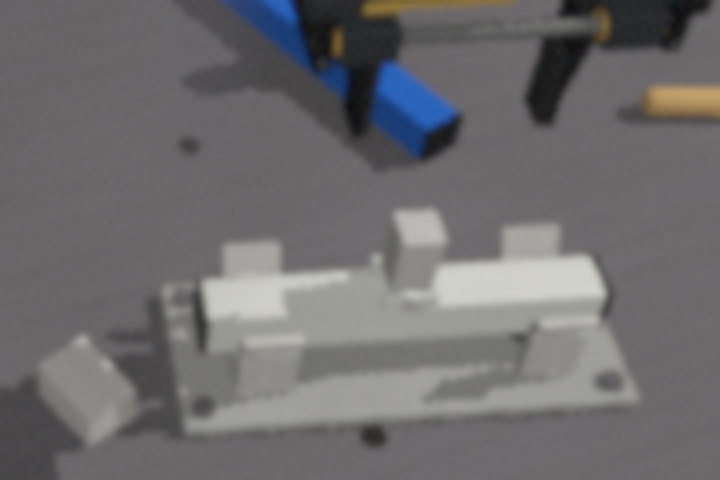

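View pics/side6.png

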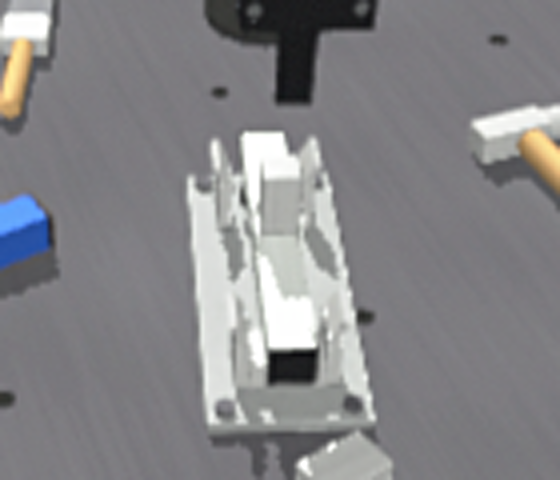

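The scene crop shows the bar level between both pairs of cheeks, with the pad end at about (605,285) and the gripper clear. The pad end is at the same height as the seat end, so the pad is pressed fully down. Handing in.

```bash
python3 -c "
from rig import bot
print(bot.hand_in())"
```

```text
the job is handed in; nothing more can be done
None
```

I laid the bar in the jig with its heavy end on the check pad, let go of it, and handed the job in at about 17 s.

- **Which bar:** I took the smaller of the two white lugged bars. It measured 237 mm long and 30 mm high; the other measured about 280 mm and 40 mm.
- **Heavy end:** Lifted 110 mm by its lug, the bar tipped about 12.3°. The end nearest the robot sank, so I turned the bar 116° to bring that end over the pad.
- **Placing:** I lowered it slowly until it was level. Wrist force in the readings stayed at about 7 N or less throughout.
- **Last checks:** After release and retreat, both ends were level, with the top at 60 mm in the side view and 62 mm in the scene view (expected 60). Being level means the pad is pressed fully down. The bar was within about 0.5 mm of centre across the jig, and within about 1–2 mm along it.
- **Disagreements:** The scene camera read about 2 mm higher than the side camera, within the stated calibration error. I inferred the pad's travel from the bar being level, because the pad itself is hidden under it. No check failed.

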